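# Roll a paint tin to the gauge stop and bed it in

## Task

Without lifting it, roll the paint tin that lies in the gauge bed along the lane and over the low crest by pushing its side, until it rests square against the stop block. Then lean on it towards the stop with a light, steady push of about 7 N for one second, never as much as 14 N and without shoving the stop block off its mark. Back away and leave the tin lying there, and do not disturb the other things on the bench.

Things in the scene. Friction and masses are not known exactly. Their poses are not given: they have to be found in the camera images.
- bed: Fixed metal gauge bed, dark floor, bright rails, 335 mm long (x), 128 mm wide (y). Origin on the bench top; x axis points along the lane from its open front end (x = -130 mm) to the stop, z up. Flat lane floor 16 mm above the origin from x = -130 to 20 mm. Side rails, inner faces at y = +-58 mm, stand 10 mm above that floor from x = -130 to 105. A grey end block, 50 mm high, ends it.
- crest (a point): Middle of the low crest across the lane floor, at x = 55 mm, y = 0, z = 18 mm in the bed's frame. Before it, from x = 20 mm, a ramp rises 2.1 mm (3.4 degrees); behind it the floor of the seat falls at 8 degrees to the stop.
- seat (a point): Where the centre of the seated tin belongs: x = 72 mm, y = 0, z = 46 mm in the bed's frame. Its axes are the bed's. Pushed past the crest the tin rolls on by itself, up to 17 mm, and comes to lie on the stop or a few mm short of it.
- tin: The closed plain steel tin to roll, lying on its side in the lane: cylinder 60 mm in diameter, 90 mm long, 0.24 to 0.44 kg. Origin at its centre; its y axis is the cylinder's axis (x, z turn as it rolls). It starts on the flat floor, roughly across the lane, and stands still there by itself. Seated, it is rigid to push: each 0.1 mm adds 0.5 to 1 N, so the push must be felt.
- stop (a joint): The steel stop block across the end of the lane, 28 mm thick, 108 mm wide, upright face from 18 to 68 mm above the bench; the joint is how far it has been shoved from its mark, in m along the bed's +x. It starts at 0. Held by friction only, it slips at about 9 N (floor and fingers take a third or more of a push on the tin) and does not come back.
- stop_face (a point): Middle of the stop block's face towards the lane, at the height of the seated tin's axis; on its mark at x = 102 mm, z = 45.5 mm in the bed's frame.
- spare_tin: Bystander: a tin of the same kind standing upright beside the bed, 60 mm in diameter, 90 mm high. Origin at the centre of its underside, as for all bystanders.
- tape: Bystander: roll of paper tape lying flat on the other side of the bed, 90 mm in diameter, 25 mm high.
- driver: Bystander: screwdriver with a blue handle, 200 mm long, lying on the bench.
- hardener: Bystander: aluminium bottle, 60 mm in diameter, 170 mm high, standing.
- mix_cup: Bystander: clear mixing cup, 90 mm in diameter, 100 mm high, standing.
- mouse: Bystander: round black computer mouse, 62 mm in diameter, 33 mm high.
There are look-alikes about, which are no part of the job. What is shaped like the tin but green is not meant.

How it is judged:
By the outcome, as a careful person would: the job done as asked, in the order asked, and still so for the second after the job is handed in, with the robot touching nothing.
It also fails if it takes over 54 s, if anything falls off the work surface, if the arm or the gripper's body presses on something with over 40 N, if the wrist force passes 120 N, or if a joint passes its speed limit or range.

## Robot

A 6-joint arm with a two-finger parallel gripper is mounted at the origin on the work surface. World frame = base frame: x ahead of the robot, y to its left, z up, the work surface at z = 0. Lengths are in m, angles in rad, forces in N, time in s.
With the tool pointing down it reaches from about 0.25 to 0.775 m from the base axis. Payload 4 kg.
Tool frame: the origin (TCP) lies on the centre line of the jaws, within the pads' length; the fingertips stand 25 mm ahead of it and the grasp point (between the pads) lies 6 mm ahead of it; z points along the fingers, y is the line along which they close (so a half turn about z gives the same grasp; the last joint's range is limited). The gripper opens to 94 mm and grips with 3 to 60 N. Pads are 16 mm wide; open, the fingers measure 119 mm over their backs; the gripper's body (75 mm by 177 mm) begins 78 mm behind the grasp point.
Start: joints at [-1.382, 0.087, 1.371, -0, 1.684, -0.103], TCP at [0.158, -0.527, 0.231] pointing down, gripper open.
Joint ranges: [-3.1, 3.1], [-0.76, 2.03], [0.27, 2.55], [-1.08, 4.22], [0.17, 2.65], [-2.57, 2.57]. Speed limits (rad/s): [2.79, 2.79, 3.14, 3.14, 3.14, 3.14].

## Interface

Orientations are given as [roll, pitch, yaw] about the fixed x, y, z axes, in that order (R = Rz(yaw) Ry(pitch) Rx(roll)).
In Python, from bench import sensors, optics, ticket gives the robot as it stands.
- The arm moves only by the tool send_rows, never from a script. Its argument "rows" is a list of rows, each a list of 6 numbers: the shift along the world's x, y, z in mm, then the turn, a rotation vector about the world's x, y, z in rad. In form: [[x, y, z, wx, wy, wz], ...]. A call has 1 to 8 rows; each row shifts and turns the commanded pose from where the row before left it; what a row does not reach is not made up. A row lasts 1/12 s, in which the tool goes at most 41.7 mm and 7.16 degrees, less where a joint would pass 70% of its speed; a pose out of reach is approached as far as the arm can. A call is refused whole if a number of a shift passes 41.7 or a number of a turn 0.125, either way. A call with a gripper value outside its range is refused whole. "grip" is the finger opening in mm, from 0 to 94, set as the call begins (left out, the last holds). The fingers move at their own pace and stop on an object; the grip force is fixed at half the most. Time passes only in rows, so rows that do not move let the fingers close. It gives the time, the measured TCP pose, the force, the opening and the grip force at its end, in the units of the state.
- sensors.get_obs(): the state, without advancing time (a new reading comes with each control period).
- optics.snapshot(name): name is "side" or "top" or "wrist"; returns the picture (384x512x3 uint8, red, green, blue); there is no depth.
- optics.camera_model(name): a dict with "vertical_fov" (degrees; the focal length in pixels is half the picture's height over the tangent of half this angle, whatever the lens; pixels are square), "cx", "cy" (the principal point, pixels), "R" (3x3) and "t" (3): a world point X has camera coordinates R X + t. Camera axes: x right, y down, z forward; pixel columns grow to the right and rows downward; lengths in m; the calibration is good to about 2 mm. The wrist camera is an equidistant fisheye: a pixel r from the principal point sees the ray r / f radians off the axis. A picture is of the moment at which its call begins: read the wrist's pose just before it. camera_model takes no time and is no camera call; for the wrist camera it gives the pose at the moment of the call.
- ticket.close_job(): hands the job in; it is judged then, once.
The state is a dict: "time": time; "joint_positions": joint angles; "qvel": joint speeds; "joint_torque": joint torques, N m; "tool_pos": TCP position; "ee_rot": TCP orientation; "wrist_force": force on the tool from outside, world axes, zero at the start; "wrist_torque": the same for the moment, N m; "width": finger opening in m; "finger_force": force on a finger pad.
Only numpy, scipy, OpenCV 4.12 (cv2) and the standard library are available. Lean on these libraries where they do the work, as an engineer would, in place of code of your own. Each camera call takes 0.05 s, during which the arm holds its last target. There are 200 camera calls.

## Working session

There is one attempt and no reset: what is moved stays moved. The work goes in short steps, Python scripts to look and compute and a tool call to move; the robot and the scene stay as the last step left them, time stands still between calls to the robot, and variables do not carry over. Pictures are saved under pics/ and viewed, at most 10 in all, crops included, and the job is handed in when it is done.

Besides the shell and the picture viewer there is one more tool, called after ">>>" as name([rows], argument=value, ...), one row to a line, values as JSON. send_rows: Moves the arm, as the interface text tells. Its arguments: {"type":"object","properties":{"rows":{"type":"array"},"grip":{"type":"number"}},"required":["rows"]}

```bash
mkdir -p pics; python3 - <<'E'
from bench import sensors, optics
import cv2,numpy as np
for n in("top","side"):
    cv2.imwrite(f"pics/{n}0.png",cv2.resize(optics.snapshot(n)[:,:,::-1],(800,600)))
    m=optics.camera_model(n);print(n,m)
print(sensors.get_obs())
E
```

```text
top {'vertical_fov': 44.656111637996716, 'cx': 259.40650317485836, 'cy': 186.8816944942172, 'R': array([[ 0.0253785 , -0.99958249,  0.0138123 ],
       [-0.99651179, -0.02639449, -0.07916802],
       [ 0.07949953, -0.01175496, -0.99676559]]), 't': array([-0.02378363,  0.54482851,  1.36109563])}
side {'vertical_fov': 48.398976593686115, 'cx': 247.11804279756626, 'cy': 197.1228424021645, 'R': array([[-0.9452844 , -0.32576547, -0.01772732],
       [-0.22949773,  0.70259488, -0.67356605],
       [ 0.23187969, -0.6326431 , -0.73891442]]), 't': array([0.50580228, 0.15554594, 1.36242306])}
{'time': 0.1, 'joint_positions': array([-1.38210864e+00,  8.78886071e-02,  1.37207518e+00, -6.44674983e-06,
        1.68366031e+00, -1.03095096e-01]), 'qvel': array([ 4.36560554e-04, -1.94193023e-03, -2.09785326e-03,  6.09746071e-04,
       -4.51171595e-05, -2.56026942e-03]), 'joint_torque': array([ 1.33107416e-03, -3.41250801e+01, -3.03302336e+01,  7.20529351e-02,
        3.04063875e-02, -9.42688325e-05]), 'tool_pos': array([ 0.15812311, -0.52630318,  0.22943128]), 'ee_rot': array([-3.13957134e+00, -2.02687047e-04,  2.91781860e-01]), 'wrist_force': array([-0.58519888, -1.13167058, -0.1460121 ]), 'wrist_torque': array([-0.01674951,  0.00887481, -0.00142765]), 'finger_force': 0.0, 'width': 0.0939642139790947}
```

View pics/top0.png

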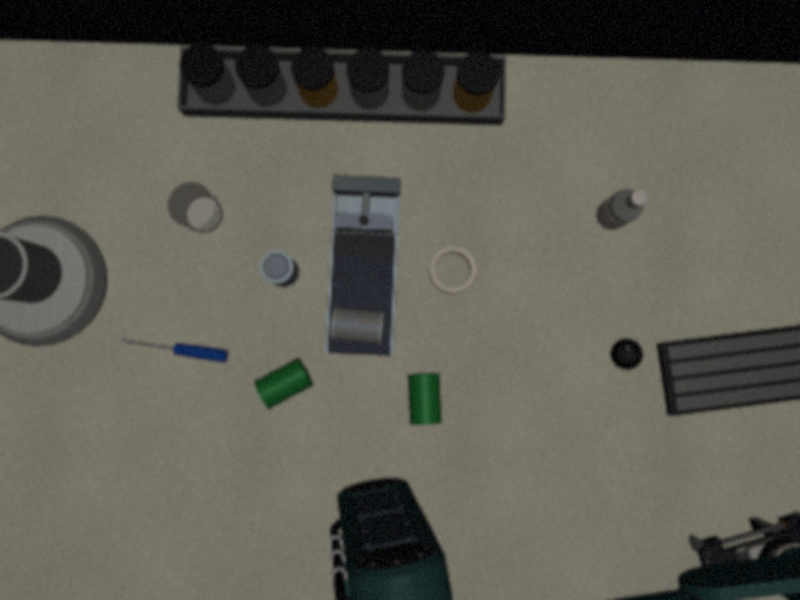

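View pics/side0.png

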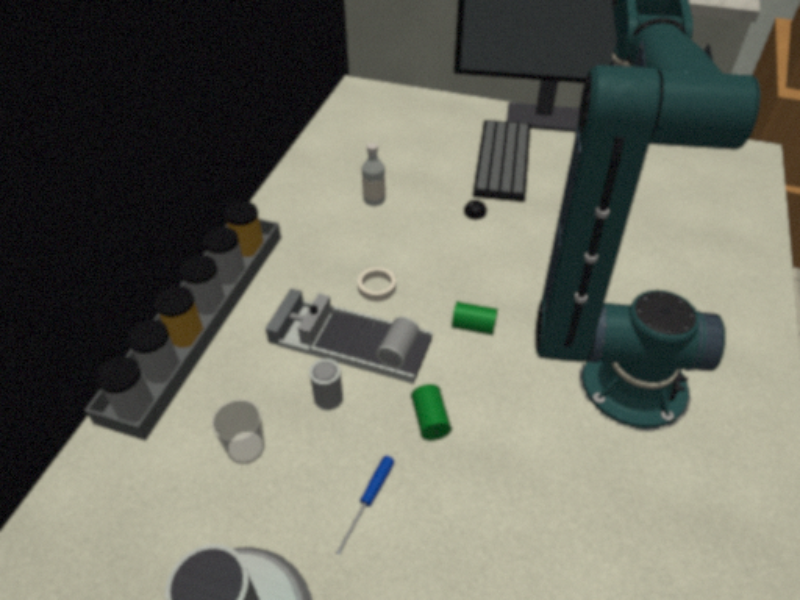

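Top view (800x600 px): the plain steel tin lies in the bed at (357,327). Two green look-alikes lie outside it at (284,383) and (425,398), and the spare steel tin stands at (278,267). The one meant is the grey tin lying in the lane. I'll confirm that with an enlarged crop.

```bash
python3 - <<'E'
from bench import optics
import cv2,numpy as np
a=np.mean([optics.snapshot("top") for _ in range(4)],0)
b=np.mean([optics.snapshot("side") for _ in range(4)],0)
np.save("top.npy",a);np.save("side.npy",b)
A=cv2.resize(a[105:235,190:280],None,fx=4.5,fy=4.5,interpolation=cv2.INTER_CUBIC)
B=cv2.resize(b[175:255,165:285],None,fx=3.2,fy=3.2,interpolation=cv2.INTER_CUBIC)
c=np.zeros((586,800,3));c[:A.shape[0],:A.shape[1]]=A;c[:B.shape[0],410:410+B.shape[1]]=B
cv2.imwrite("pics/crop.png",np.clip(c*1.5,0,255).astype(np.uint8)[:,:,::-1])
E
```

```text
(no output)
```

View pics/crop.png

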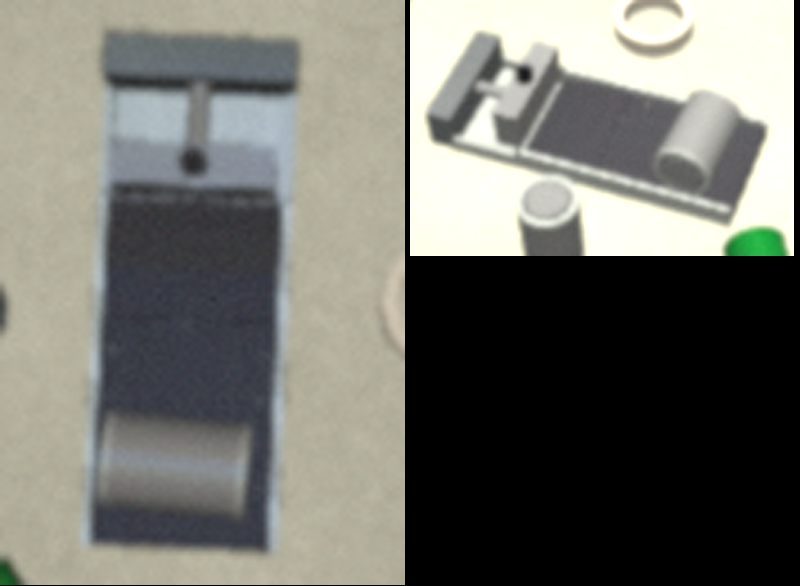

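The crop confirms it: the grey tin lies in the lane near its open front end (top crop ≈ (175,465)), with the stop face near (193,190) and the end block behind it. Next I cast rays from those edges.

```bash
cat > h.py <<'E'
import numpy as np
from bench import optics
def ray(cam,u,v):
    m=optics.camera_model(cam);f=192/np.tan(np.radians(m["vertical_fov"])/2);R=m["R"]
    return -R.T@m["t"],R.T@np.array([(u-m["cx"])/f,(v-m["cy"])/f,1])
def onz(cam,u,v,z):
    o,d=ray(cam,u,v);return o+d*(z-o[2])/d[2]
def tri(*rs):
    A=0;b=0
    for o,d in rs:
        d=d/np.linalg.norm(d);P=np.eye(3)-np.outer(d,d);A=A+P;b=b+P@o
    return np.linalg.solve(A,b)
T=lambda u,v:((u+.5)/4.5-.5+190,(v+.5)/4.5-.5+105)
S=lambda u,v:((u-410+.5)/3.2-.5+165,(v+.5)/3.2-.5+175)
E
python3 - <<'E'
from h import *
np.set_printoptions(precision=4,suppress=True)
for n,u,v,z in[("frontL",84,543,.026),("frontR",274,550,.026),("railL105",106,195,.026),("railR105",290,205,.026),("endL",105,30,.05),("endR",298,42,.05),("endFrontL",105,75,.05),("endFrontR",297,88,.05),("stopTopL",110,182,.068),("stopTopR",278,192,.068),("stopBackL",111,138,.068),("stopBackR",278,147,.068),
 ("tin",108,412,.046),("tin",250,423,.046),("tin",242,518,.046),("tin",100,505,.046)]: print(n,onz("top",*T(u,v),z))
# two-view: stop top front corners, rail front
for n,a,b in[("stopFrontTopL",(110,182),(519,112)),("stopFrontTopR",(278,192),(556,50)),("frontR",(274,550),(766,124)),("frontL",(84,543),(731,210)),("endtopL far",(105,30),(430,106))]:
    print(n,tri(ray("top",*T(*a)),ray("side",*S(*b))))
E
```

```text
frontL [0.4283 0.1371 0.026 ]
frontR [0.4269 0.0135 0.026 ]
railL105 [0.6571 0.1304 0.026 ]
railR105 [0.6537 0.009  0.026 ]
endL [0.7616 0.1325 0.05  ]
endR [0.7573 0.0066 0.05  ]
endFrontL [0.7319 0.1315 0.05  ]
endFrontR [0.7269 0.0065 0.05  ]
stopTopL [0.6587 0.1243 0.068 ]
stopTopR [0.6552 0.0169 0.068 ]
stopBackL [0.6872 0.1246 0.068 ]
stopBackR [0.6843 0.0176 0.068 ]
tin [0.5128 0.1226 0.046 ]
tin [0.5081 0.031  0.046 ]
tin [0.447  0.0345 0.046 ]
tin [0.453  0.1258 0.046 ]
stopFrontTopL [0.657  0.1235 0.0758]
stopFrontTopR [0.6588 0.0176 0.0592]
frontR [0.4271 0.0136 0.0181]
frontL [0.4279 0.1371 0.0247]
endtopL far [0.7577 0.131  0.0576]
```

>>> send_rows([
  [10.5,25,0,0,0,-0.013],
  [10.5,25,0,0,0,-0.013],
  [10.5,25,0,0,0,-0.013],
  [10.5,25,0,0,0,-0.013],
  [10.5,25,0,0,0,-0.013],
  [10.5,25,0,0,0,-0.013],
  [10.5,25,0,0,0,-0.013],
  [10.5,25,0,0,0,-0.013],
], grip=50)

```text
time: 1.17
tool_pos: [0.2425, -0.3255, 0.2307]
ee_rot: [3.141, -0.0, 0.187]
wrist_force: [0.5, -1.0, 0.6]
width: 0.0503
finger_force: 0.0
```

>>> send_rows([
  [10.5,25,0,0,0,-0.013],
  [10.5,25,0,0,0,-0.013],
  [10.5,25,0,0,0,-0.013],
  [10.5,25,0,0,0,-0.013],
  [10.5,25,0,0,0,-0.013],
  [10.5,25,0,0,0,-0.013],
  [10.5,25,0,0,0,-0.013],
  [10.5,25,0,0,0,-0.013],
])

```text
time: 1.83
tool_pos: [0.3265, -0.1255, 0.2308]
ee_rot: [3.141, -0.001, 0.083]
wrist_force: [-0.8, 0.6, 0.1]
width: 0.0501
finger_force: 0.0
```

>>> send_rows([
  [10.5,25,0,0,0,-0.013],
  [10.5,25,0,0,0,-0.013],
  [10.5,25,0,0,0,-0.013],
  [10.5,25,0,0,0,-0.013],
  [10,25,0,0,0,-0.013],
  [10,25,0,0,0,-0.013],
  [5,15,0,0,0,-0.013],
  [5,15,0,0,0,-0.013],
])

```text
time: 2.5
tool_pos: [0.3984, 0.0546, 0.2306]
ee_rot: [3.141, -0.0, -0.019]
wrist_force: [-0.8, 0.9, -0.2]
width: 0.0499
finger_force: 0.0
```

>>> send_rows([
  [0,10,0,0,0,0],
  [0,0,0,0,0,0],
  [0,0,0,0,0,0],
])

```text
time: 2.75
tool_pos: [0.3982, 0.0634, 0.2306]
ee_rot: [3.141, -0.0, -0.019]
wrist_force: [-0.5, 1.3, -0.3]
width: 0.0504
finger_force: 0.0
```

```bash
python3 - <<'E'
from bench import optics
import cv2
im=optics.snapshot("wrist");print(optics.camera_model("wrist"))
cv2.imwrite("pics/w0.png",cv2.resize(im[:,:,::-1],(800,600),interpolation=cv2.INTER_CUBIC))
E
```

```text
{'vertical_fov': 65.70646984690485, 'cx': 255.82726181058513, 'cy': 191.00370552570692, 'R': array([[-2.10793221e-02, -9.99777579e-01,  6.74466408e-04],
       [-9.64555525e-01,  2.05141790e-02,  2.63081370e-01],
       [-2.63036691e-01,  4.89501663e-03, -9.64773413e-01]]), 't': array([0.07174319, 0.35476048, 0.49566154])}
```

View pics/w0.png

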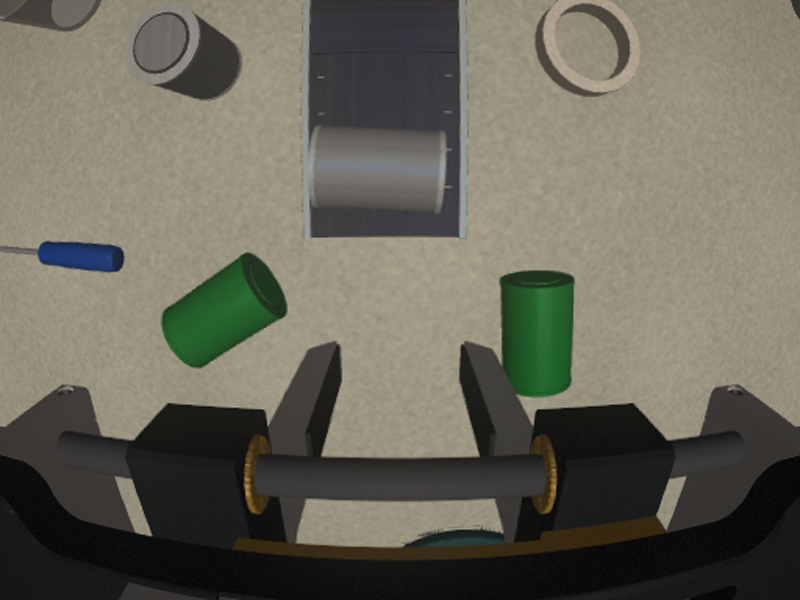

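The wrist view shows the tin at (378,168), slightly skewed and left of the lane centre. The bed front edge runs (303,238)–(467,237), and both green decoys lie clear of the fingers.

```bash
cat >> h.py <<'E'
def wz(m,u,v,z): # u,v in 800x600 view
    u=(u+.5)/1.5625-.5;v=(v+.5)/1.5625-.5
    f=192/np.tan(np.radians(m["vertical_fov"])/2);x,y=u-m["cx"],v-m["cy"];r=np.hypot(x,y);th=r/f
    d=np.array([x/r*np.sin(th),y/r*np.sin(th),np.cos(th)]);R=m["R"];o=-R.T@m["t"];d=R.T@d
    return o+d*(z-o[2])/d[2]
E
python3 - <<'E'
from h import *
m=optics.camera_model("wrist")
np.set_printoptions(precision=4,suppress=True)
for n,u,v,z in[("frontL",303,237,.026),("frontR",467,237,.026),("railL top",303,2,.026),("railR top",467,2,.026),("floor20L",311,53,.016),("floor20R",462,52,.016),("tinLtop",314,127,.046),("tinRtop",446,132,.046),("tinLbot",310,207,.046),("tinRbot",441,213,.046),("green",537,272,.03),("green",537,392,.03)]: print(n,wz(m,u,v,z))
E
```

```text
frontL [0.4283 0.1392 0.026 ]
frontR [0.4252 0.0104 0.026 ]
railL top [0.6194 0.1349 0.026 ]
railR top [0.6149 0.0066 0.026 ]
floor20L [0.5772 0.1303 0.016 ]
floor20R [0.5743 0.0107 0.016 ]
tinLtop [0.512  0.1233 0.046 ]
tinRtop [0.5053 0.0281 0.046 ]
tinLbot [0.453  0.1284 0.046 ]
tinRbot [0.4459 0.0325 0.046 ]
green [ 0.3972 -0.0467  0.03  ]
green [ 0.29   -0.0546  0.03  ]
```

>>> send_rows([
  [4,3,-10,0,0,-0.004],
  [5,5,-20,0,0,0],
  [5,4.5,-30,0,0,0],
  [0,0,-35,0,0,0],
  [0,0,-35,0,0,0],
  [0,0,-28,0,0,0],
  [0,0,-10,0,0,0],
  [0,0,-5,0,0,0],
])

```text
time: 3.47
tool_pos: [0.4104, 0.0751, 0.055]
ee_rot: [3.141, 0.005, -0.025]
wrist_force: [-1.1, -0.0, 1.2]
width: 0.0501
finger_force: 0.0
```

>>> send_rows([
  [4,0,0,0,0,0],
  [5,0,0,0,0,0],
  [4,0,0,0,0,0],
  [3,0,0,0,0,0],
  [2,0,0,0,0,0],
  [2,0,0,0,0,0],
])

```text
time: 3.97
tool_pos: [0.4332, 0.0758, 0.0584]
ee_rot: [-3.142, -0.002, -0.024]
wrist_force: [-0.4, 0.3, 0.5]
width: 0.0501
finger_force: 0.0
```

>>> send_rows([
  [1.5,-0.03,0,0,0,0],
  [1.5,-0.03,0,0,0,0],
  [1.5,-0.03,0,0,0,0],
  [1.5,-0.03,0,0,0,0],
  [1.5,-0.03,0,0,0,0],
  [1.5,-0.03,0,0,0,0],
  [1.5,-0.03,0,0,0,0],
  [1.5,-0.03,0,0,0,0],
])

```text
time: 4.63
tool_pos: [0.4443, 0.0755, 0.0575]
ee_rot: [3.141, 0.0, -0.024]
wrist_force: [0.4, -0.6, 0.3]
width: 0.0501
finger_force: 0.1
```

>>> send_rows([
  [2,-0.05,0,0,0,0],
  [2,-0.05,0,0,0,0],
  [2,-0.05,0,0,0,0],
  [2,-0.05,0,0,0,0],
  [2,-0.05,0,0,0,0],
  [2,-0.05,0,0,0,0],
  [2,-0.05,0,0,0,0],
  [2,-0.05,0,0,0,0],
])

```text
time: 5.3
tool_pos: [0.4604, 0.0751, 0.0575]
ee_rot: [3.142, 0.0, -0.024]
wrist_force: [-0.6, 0.5, 0.1]
width: 0.0498
finger_force: 0.1
```

```bash
python3 - <<'E'
from bench import optics
import cv2
im=optics.snapshot("wrist")
cv2.imwrite("pics/w1.png",cv2.resize(im[:,:,::-1],(800,600),interpolation=cv2.INTER_CUBIC))
E
```

```text
(no output)
```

View pics/w1.png

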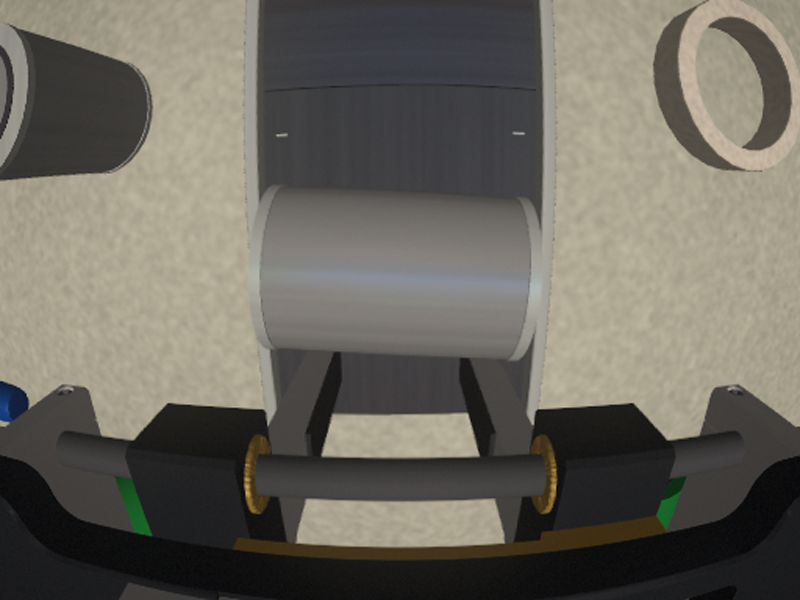

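The tin is rolling ahead of the fingers at (398,270), still about 2.5° skewed. I keep pushing.

>>> send_rows([
  [2.5,-0.06,0,0,0,0],
  [2.5,-0.06,0,0,0,0],
  [2.5,-0.06,0,0,0,0],
  [2.5,-0.06,0,0,0,0],
  [2.5,-0.06,0,0,0,0],
  [2.5,-0.06,0,0,0,0],
  [2.5,-0.06,0,0,0,0],
  [2.5,-0.06,0,0,0,0],
])

```text
time: 6.02
tool_pos: [0.4805, 0.0746, 0.0575]
ee_rot: [3.142, 0.0, -0.024]
wrist_force: [-0.8, 1.2, -0.4]
width: 0.0501
finger_force: 0.1
```

>>> send_rows([
  [2.5,-0.06,0,0,0,0],
  [2.5,-0.06,0,0,0,0],
  [2.5,-0.06,0,0,0,0],
  [2.5,-0.06,0,0,0,0],
  [2.5,-0.06,0,0,0,0],
  [2.5,-0.06,0,0,0,0],
  [2.5,-0.06,0,0,0,0],
  [2.5,-0.06,0,0,0,0],
])

```text
time: 6.68
tool_pos: [0.5005, 0.0741, 0.0575]
ee_rot: [3.142, 0.0, -0.024]
wrist_force: [-0.2, 0.5, 0.4]
width: 0.0504
finger_force: 0.1
```

>>> send_rows([
  [2.5,-0.06,0,0,0,0],
  [2.5,-0.06,0,0,0,0],
  [2.5,-0.06,0,0,0,0],
  [2.5,-0.06,0,0,0,0],
  [2.5,-0.06,0,0,0,0],
  [2.5,-0.06,0,0,0,0],
  [2.5,-0.06,0,0,0,0],
  [2.5,-0.06,0,0,0,0],
])

```text
time: 7.35
tool_pos: [0.5205, 0.0737, 0.0575]
ee_rot: [3.141, -0.0, -0.024]
wrist_force: [-0.2, 0.7, 0.6]
width: 0.0501
finger_force: 0.1
```

>>> send_rows([
  [2,-0.05,0,0,0,0],
  [2,-0.05,0,0,0,0],
  [2,-0.05,0,0,0,0],
  [2,-0.05,0,0,0,0],
  [2,-0.05,0,0,0,0],
  [2,-0.05,0,0,0,0],
  [2,-0.05,0,0,0,0],
  [2,-0.05,0,0,0,0],
])

```text
time: 8.02
tool_pos: [0.5363, 0.0733, 0.0575]
ee_rot: [3.142, 0.0, -0.024]
wrist_force: [-1.3, 0.2, 0.6]
width: 0.0502
finger_force: 0.6
```

>>> send_rows([
  [1.5,-0.03,0,0,0,0],
  [1.5,-0.03,0,0,0,0],
  [1.5,-0.03,0,0,0,0],
  [1.5,-0.03,0,0,0,0],
  [1.5,-0.03,0,0,0,0],
  [1.5,-0.03,0,0,0,0],
  [1.5,-0.03,0,0,0,0],
  [1.5,-0.03,0,0,0,0],
])

```text
time: 8.68
tool_pos: [0.5483, 0.073, 0.0575]
ee_rot: [3.141, 0.0, -0.024]
wrist_force: [-0.5, 0.6, 0.3]
width: 0.0498
finger_force: 0.6
```

```bash
python3 - <<'E'
from bench import optics
import cv2
im=optics.snapshot("wrist")
cv2.imwrite("pics/w2.png",cv2.resize(im[:,:,::-1],(800,600),interpolation=cv2.INTER_CUBIC))
E
```

```text
(no output)
```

View pics/w2.png

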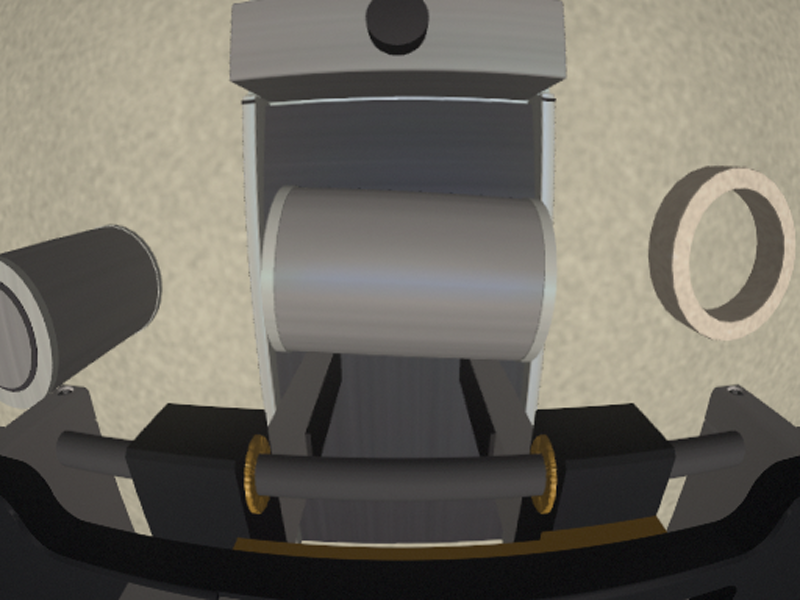

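The tin is on the ramp at (409,270), about 2° skewed and 3 mm right of centre. The margin to the rail is ample and the stop will square it, so I go slowly over the crest.

>>> send_rows([
  [1.2,-0.03,0,0,0,0],
  [1.2,-0.03,0,0,0,0],
  [1.2,-0.03,0,0,0,0],
  [1.2,-0.03,0,0,0,0],
  [1.2,-0.03,0,0,0,0],
  [1.2,-0.03,0,0,0,0],
  [1.2,-0.03,0,0,0,0],
  [1.2,-0.03,0,0,0,0],
])

```text
time: 9.4
tool_pos: [0.5579, 0.0728, 0.0575]
ee_rot: [3.142, 0.0, -0.024]
wrist_force: [-1.8, -0.2, 0.1]
width: 0.0499
finger_force: 0.6
```

>>> send_rows([
  [1,-0.02,0,0,0,0],
  [1,-0.02,0,0,0,0],
  [1,-0.02,0,0,0,0],
  [1,-0.02,0,0,0,0],
  [1,-0.02,0,0,0,0],
  [1,-0.02,0,0,0,0],
  [1,-0.02,0,0,0,0],
  [1,-0.02,0,0,0,0],
])

```text
time: 10.07
tool_pos: [0.5659, 0.0726, 0.0575]
ee_rot: [3.141, 0.0, -0.024]
wrist_force: [-1.0, 0.0, 0.4]
width: 0.0503
finger_force: 0.6
```

>>> send_rows([
  [1,-0.02,0,0,0,0],
  [1,-0.02,0,0,0,0],
  [1,-0.02,0,0,0,0],
  [1,-0.02,0,0,0,0],
  [1,-0.02,0,0,0,0],
  [1,-0.02,0,0,0,0],
  [0,0,0,0,0,0],
  [0,0,0,0,0,0],
])

```text
time: 10.73
tool_pos: [0.572, 0.0725, 0.0575]
ee_rot: [3.141, -0.0, -0.024]
wrist_force: [-0.3, 0.5, 0.6]
width: 0.0502
finger_force: 0.0
```

```bash
python3 - <<'E'
from bench import optics
import cv2
im=optics.snapshot("wrist")
cv2.imwrite("pics/w3.png",cv2.resize(im[:,:,::-1],(800,600),interpolation=cv2.INTER_CUBIC))
E
```

```text
(no output)
```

View pics/w3.png

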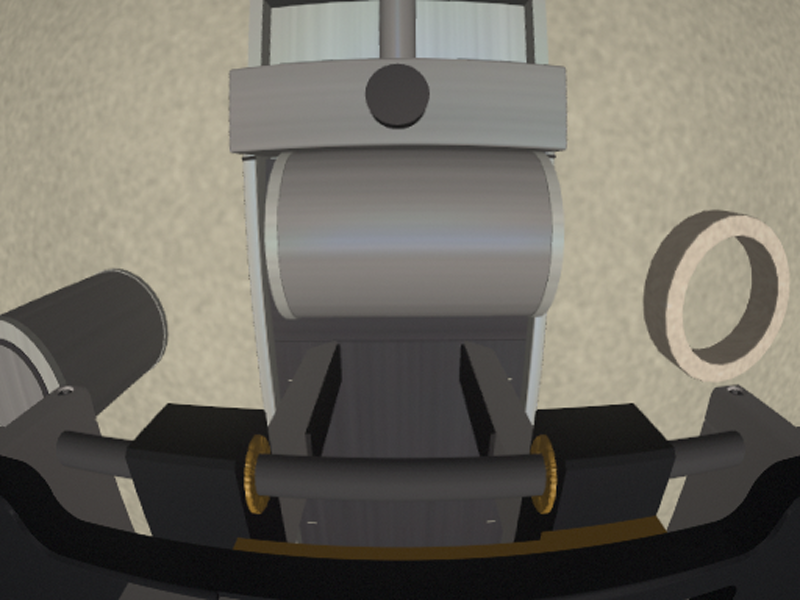

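The tin crossed the crest, rolled on and lies square on the stop at (415,235). The fingertips trail it. Before touching it I take the free-air force baseline.

```bash
cat >> h.py <<'E'
from bench import sensors
def samp(n):
    F=[];Q=[]
    for _ in range(n):
        optics.snapshot("wrist");o=sensors.get_obs();F.append(o["wrist_force"]);Q.append(np.r_[o["finger_force"],o["wrist_torque"],o["joint_torque"],o["tool_pos"]*1e3])
    F=np.array(F);Q=np.array(Q);np.set_printoptions(precision=3,suppress=True,linewidth=150)
    print("t",o["time"],"F",F.mean(0),"sd",F.std(0),"max|x|",F[:,0].min());print("Q",Q.mean(0));print("sd",Q.std(0))
E
python3 -c "
from h import *
samp(16)"
```

```text
t 11.5833 F [ 0.027  0.147 -0.012] sd [0.372 0.53  0.558] max|x| -0.8916832544883279
Q [  0.      0.026   0.002  -0.005  -0.001 -38.121 -27.892   0.011  -0.075  -0.    571.808  72.493  57.507]
sd [0.    0.022 0.023 0.014 0.002 0.008 0.007 0.    0.001 0.    0.023 0.012 0.023]
```

>>> send_rows([
  [1.5,-0.03,0,0,0,0],
  [1.5,-0.03,0,0,0,0],
  [1.5,-0.03,0,0,0,0],
  [1.5,-0.03,0,0,0,0],
  [1.5,-0.03,0,0,0,0],
  [1.5,-0.03,0,0,0,0],
  [1,-0.02,0,0,0,0],
  [1,-0.02,0,0,0,0],
])

```text
time: 12.25
tool_pos: [0.583, 0.0722, 0.0575]
ee_rot: [3.141, 0.0, -0.024]
wrist_force: [0.7, -0.1, 0.2]
width: 0.0501
finger_force: 0.0
```

>>> send_rows([
  [0.4,0,0,0,0,0],
  [0.4,0,0,0,0,0],
  [0.4,0,0,0,0,0],
  [0.4,0,0,0,0,0],
  [0.4,0,0,0,0,0],
])

```text
time: 12.67
tool_pos: [0.5848, 0.0723, 0.0575]
ee_rot: [3.142, 0.0, -0.024]
wrist_force: [0.3, -0.4, 0.7]
width: 0.0498
finger_force: 0.0
```

>>> send_rows([
  [0.3,0,0,0,0,0],
  [0.3,0,0,0,0,0],
  [0.3,0,0,0,0,0],
  [0.3,0,0,0,0,0],
])

```text
time: 13.0
tool_pos: [0.5861, 0.0723, 0.0575]
ee_rot: [3.142, -0.0, -0.024]
wrist_force: [-0.2, -0.2, -0.7]
width: 0.0498
finger_force: 0.0
```

>>> send_rows([
  [0.25,0,0,0,0,0],
  [0.25,0,0,0,0,0],
  [0.25,0,0,0,0,0],
  [0.25,0,0,0,0,0],
])

```text
time: 13.33
tool_pos: [0.587, 0.0723, 0.0575]
ee_rot: [3.142, 0.0, -0.024]
wrist_force: [-1.2, 0.7, 0.2]
width: 0.05
finger_force: 0.0
```

>>> send_rows([
  [0.25,0,0,0,0,0],
  [0.25,0,0,0,0,0],
  [0.25,0,0,0,0,0],
])

```text
time: 13.58
tool_pos: [0.5878, 0.0723, 0.0575]
ee_rot: [3.142, -0.0, -0.024]
wrist_force: [0.7, 0.1, -0.2]
width: 0.0503
finger_force: 0.0
```

>>> send_rows([
  [0.25,0,0,0,0,0],
  [0.25,0,0,0,0,0],
])

```text
time: 13.75
tool_pos: [0.5881, 0.0723, 0.0575]
ee_rot: [3.141, 0.0, -0.024]
wrist_force: [-1.2, -0.5, 0.4]
width: 0.0501
finger_force: 0.4
```

>>> send_rows([
  [0.2,0,0,0,0,0],
  [0,0,0,0,0,0],
])

```text
time: 13.92
tool_pos: [0.5881, 0.0723, 0.0575]
ee_rot: [3.141, 0.001, -0.024]
wrist_force: [-1.7, -0.8, 1.2]
width: 0.0498
finger_force: 0.7
```

```bash
python3 -c "
from h import *
samp(6)"
```

```text
t 14.2167 F [-2.141 -0.232  0.738] sd [0.696 0.592 0.604] max|x| -3.038016539886912
Q [  0.957   0.068   0.355   0.052  -0.173 -39.145 -28.465  -0.012  -0.701   0.063 588.14   72.287  57.464]
sd [0.109 0.027 0.066 0.028 0.024 0.041 0.062 0.005 0.073 0.007 0.01  0.012 0.016]
```

>>> send_rows([
  [0.15,0,0,0,0,0],
  [0.15,0,0,0,0,0],
  [0,0,0,0,0,0],
])

```text
time: 14.47
tool_pos: [0.5882, 0.0723, 0.0574]
ee_rot: [3.142, 0.001, -0.024]
wrist_force: [-3.6, -0.2, 2.5]
width: 0.05
finger_force: 2.0
```

```bash
python3 -c "
from h import *
samp(6)"
```

```text
t 14.7667 F [-4.626 -0.06   2.911] sd [0.331 0.617 0.215] max|x| -5.1345934939844575
Q [  2.341   0.118   0.852   0.155  -0.474 -38.544 -29.214  -0.074  -1.611   0.15  588.25   72.331  57.42 ]
sd [0.18  0.036 0.056 0.02  0.045 0.066 0.106 0.011 0.118 0.012 0.023 0.014 0.012]
```

>>> send_rows([
  [0.1,0,0,0,0,0],
  [0.1,0,0,0,0,0],
  [0,0,0,0,0,0],
])

```text
time: 15.02
tool_pos: [0.5883, 0.0723, 0.0574]
ee_rot: [3.142, 0.002, -0.024]
wrist_force: [-5.2, -0.5, 3.9]
width: 0.0501
finger_force: 2.8
```

```bash
python3 -c "
from h import *
samp(6)"
```

```text
t 15.3167 F [-5.61  -0.205  3.186] sd [0.551 0.184 0.258] max|x| -6.221274236802269
Q [  2.814   0.102   1.031   0.179  -0.575 -38.326 -29.459  -0.092  -1.929   0.182 588.293  72.35   57.418]
sd [0.002 0.016 0.029 0.034 0.001 0.003 0.001 0.    0.001 0.    0.011 0.009 0.008]
```

Steady at 5.6 N, with the finger force reading half of the push. A touch more brings it to 7 N, which I then hold for over one second.

>>> send_rows([
  [0.1,0,0,0,0,0],
  [0.1,0,0,0,0,0],
  [0.05,0,0,0,0,0],
  [0,0,0,0,0,0],
])

```text
time: 15.65
tool_pos: [0.5883, 0.0724, 0.0574]
ee_rot: [3.141, 0.002, -0.024]
wrist_force: [-7.0, 0.1, 3.2]
width: 0.05
finger_force: 3.1
```

```bash
python3 -c "
from h import *
samp(5)"
```

```text
t 15.9 F [-6.539  0.073  3.431] sd [0.432 0.436 0.618] max|x| -7.048379971292316
Q [  3.102   0.136   1.113   0.194  -0.614 -38.167 -29.579  -0.094  -2.117   0.2   588.321  72.348  57.406]
sd [0.001 0.017 0.039 0.042 0.001 0.003 0.001 0.    0.001 0.    0.03  0.018 0.02 ]
```

>>> send_rows([
  [0.1,0,0,0,0,0],
  [0.1,0,0,0,0,0],
  [0,0,0,0,0,0],
  [0,0,0,0,0,0],
  [0,0,0,0,0,0],
  [0,0,0,0,0,0],
  [0,0,0,0,0,0],
  [0,0,0,0,0,0],
])

```text
time: 16.57
tool_pos: [0.5883, 0.0724, 0.0574]
ee_rot: [3.141, 0.003, -0.024]
wrist_force: [-6.5, 1.0, 4.2]
width: 0.0498
finger_force: 3.3
```

```bash
python3 -c "
from h import *
samp(24)"
```

```text
t 17.7667 F [-6.676 -0.332  4.034] sd [0.597 0.487 0.599] max|x| -7.447732457925462
Q [  3.33    0.139   1.207   0.213  -0.648 -38.046 -29.676  -0.097  -2.265   0.214 588.339  72.354  57.406]
sd [0.    0.026 0.022 0.039 0.    0.001 0.    0.    0.    0.    0.014 0.012 0.011]
```

>>> send_rows([
  [0.1,0,0,0,0,0],
  [0.05,0,0,0,0,0],
  [0,0,0,0,0,0],
  [0,0,0,0,0,0],
  [0,0,0,0,0,0],
  [0,0,0,0,0,0],
  [0,0,0,0,0,0],
  [0,0,0,0,0,0],
])

```text
time: 18.43
tool_pos: [0.5883, 0.0724, 0.0574]
ee_rot: [3.141, 0.003, -0.024]
wrist_force: [-8.2, 0.1, 4.1]
width: 0.0503
finger_force: 3.5
```

```bash
python3 -c "
from h import *
samp(18)"
```

```text
t 19.3333 F [-6.68   0.002  4.108] sd [0.437 0.427 0.545] max|x| -7.428242527154773
Q [  3.507   0.138   1.268   0.214  -0.668 -37.945 -29.748  -0.097  -2.381   0.225 588.343  72.363  57.397]
sd [0.    0.029 0.026 0.026 0.    0.    0.    0.    0.    0.    0.014 0.014 0.015]
```

>>> send_rows([
  [-0.5,0,0,0,0,0],
  [-0.7,0,0,0,0,0],
  [-1,0,0,0,0,0],
  [-2,0,0,0,0,0],
  [-4,0.1,0,0,0,0],
  [-8,0.2,0,0,0,0],
  [-12,0.3,0,0,0,0],
  [-15,0.3,0,0,0,0],
])

```text
time: 20.0
tool_pos: [0.5464, 0.073, 0.0576]
ee_rot: [3.141, -0.001, -0.025]
wrist_force: [-0.0, -0.4, -0.2]
width: 0.0496
finger_force: 0.0
```

>>> send_rows([
  [-15,0.3,5,0,0,0],
  [-15,0.3,15,0,0,0],
  [-10,0.3,25,0,0,0],
  [-5,0,30,0,0,0],
  [0,0,30,0,0,0],
  [0,0,20,0,0,0],
  [0,0,10,0,0,0],
  [0,0,0,0,0,0],
])

```text
time: 20.67
tool_pos: [0.5027, 0.0741, 0.1956]
ee_rot: [-3.141, -0.007, -0.024]
wrist_force: [0.9, -0.3, -0.2]
width: 0.0503
finger_force: 0.0
```

```bash
python3 - <<'E'
from bench import optics
import cv2
im=optics.snapshot("wrist")
cv2.imwrite("pics/w4.png",cv2.resize(im[:,:,::-1],(800,600),interpolation=cv2.INTER_CUBIC))
E
```

```text
(no output)
```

View pics/w4.png

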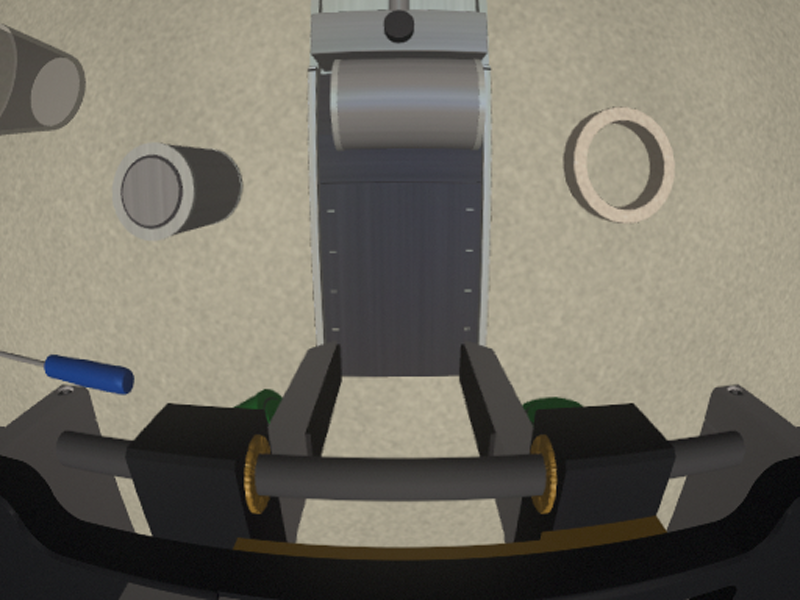

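The tin lies square on the stop at (407,103), the stop is on its mark, the bystanders are untouched and the gripper is clear.

```bash
python3 -c "
from bench import ticket
print(ticket.close_job())"
```

```text
the job is handed in; nothing more can be done
None
```

The job is handed in: the tin was rolled over the crest and lies square against the stop, a few mm to one side of the lane centre. I leaned on it steadily at about 6.7–7 N for over a second (highest reading 8.2 N). The stop showed no movement during the push, and the gripper was backed clear at about 21 s.

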